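# Eject a turned slug from its tilted pocket and stand it on the round plate

### The arm

A 7-joint arm with a two-finger parallel gripper is mounted at the origin on the work surface. World frame = base frame: x ahead of the robot, y to its left, z up, the work surface at z = 0. Lengths are in m, angles in rad, forces in N, time in s.
With the tool pointing down it reaches from about 0.425 to 0.95 m from the base axis. Payload 4.7 kg.
Tool frame: the origin (TCP) lies midway between the tips of the shut fingers; the grasp point (between the pads) lies 19 mm behind it; z points along the fingers, y is the direction in which the jaws open and shut (so a half turn about z gives the same grasp; the last joint's range is limited). The gripper opens to 85 mm and grips with 20 to 120 N. Pads are 22 mm wide; open, the fingers measure 114 mm over their backs; the gripper's body (76 mm by 85 mm) begins 54 mm behind the grasp point. The pads swing forward as they close: fully open they stand 13 mm farther back than shut.
Start: joints at [1.244, 0.469, -0.049, 1.532, 0.024, 1.141, -0.082], TCP at [0.198, -0.645, 0.231] pointing down, gripper open.
Joint ranges: [-2.59, 2.59], [-0.33, 1.99], [-1.39, 1.29], [0.1, 2.45], [-1.04, 4.18], [0.21, 1.99], [-2.66, 2.66]. Speed limits (rad/s): [2.57, 2.57, 3.14, 3.14, 3.14, 3.14, 3.14].

### API

Orientations are given as a 3x3 rotation matrix whose columns are the frame's x, y, z axes.
In Python, from cell import * gives the robot as it stands.
- The arm moves only by the tool send_rows, never from a script. Its argument "moves" is text: rows parted by semicolons, each of 5 numbers parted by spaces: the shift along the tool's x, y, z in cm, then the turn about the tool's z in rad, then the opening, from 0 (shut) to 1 (fully open). A call has 1 to 8 rows; each row is the pose to reach, as a shift and turn from the pose measured when the call began, along the tool's axes at that moment; what a row does not reach only later rows make up. A row lasts 1/12 s, in which the tool goes at most 41.7 mm and 7.16 degrees, less where a joint would pass 70% of its speed; a pose out of reach is approached as far as the arm can. A call with a gripper value outside its range is refused whole. The fingers move at their own pace and stop on an object; "newtons" is the grip in N (left out, the last holds). Time passes only in rows, so rows that repeat a pose let the fingers close. It gives the time, the measured TCP pose, the force and the opening at its end, in the units of the state.
- sense(): the state, without advancing time (a new reading comes with each control period).
- grab_frame(name): name is "scene" or "top" or "wrist"; returns (picture, depth): 480x640x3 uint8, red, green, blue; 480x640 float32, m along the optical axis (not along the pixel's ray), 0 where there is no reading.
- get_calibration(name): a dict with "fx", "fy", "cx", "cy" (pixels), "k1" (the pictures are not rectified: a ray, as slopes to the right and down, at radius r is drawn at 1 + k1 r^2 times it, then the intrinsics apply), "rvec" (rotation vector, rad) and "tvec" (3), from world to camera coordinates, as OpenCV has them; the wrist camera has in their place "T_tool_cam" (4x4, takes a point from camera to tool coordinates, whose origin is the TCP and whose axes are the flange's). Camera axes: x right, y down, z forward; pixel columns grow to the right and rows downward; lengths in m; the calibration is good to about 2 mm. A picture is of the moment at which its call begins: read the wrist's pose just before it. get_calibration takes no time and is no camera call.
- hand_in(): hands the job in, once; it reports no verdict.
The state is a dict: "time_s": time; "qpos": joint angles; "joint_velocities": joint speeds; "joint_efforts": joint torques, N m; "tool_pos": TCP position; "orientation": TCP orientation; "ft_force": force on the tool from outside, world axes, zero at the start; "wrist_torque": the same for the moment, N m; "opening": finger opening in m.
Only numpy, scipy, OpenCV 4.12 (cv2) and the standard library are available. Lean on these libraries where they do the work, as an engineer would, in place of code of your own. Each camera call takes 0.05 s, during which the arm holds its last target.

### The job

Press the ejector lever firmly down until it is hard against its stop screw, without forcing it, so that the aluminium slug rises out of its slanted pocket. Then grip the slug, draw it out, and set it down upright, same end up, in the middle of the round plate: set it down, do not drop it. Leave the bottle, the wrench and the steel collar where they are.

Things in the scene. Friction and masses are not known exactly. Their poses are not given: they have to be found in the camera images.
- fixture: Ejector fixture, fixed to the bench: base plate, 90 x 90 x 110 mm steel block leaning 25 deg, grey lever housing on its -y side. Origin at table level under the pocket's mouth; z up, x and y level. The round pocket (bore 38 mm) lies in the x-z plane; going up, its axis leans towards the fixture's -x: direction (-0.423, 0, 0.906) in the fixture's frame.
- pocket_mouth (a point): Centre of the pocket's mouth in the leaning block's flat top face (the 90 x 90 mm face square to the pocket's axis), 130 mm above the table and straight above the fixture's origin. On the fixture, axes as the fixture's.
- lever: Ejector lever: steel bar 16 mm wide, 12 mm thick, black paddle on its end. Origin on its hinge, 80 mm above the table; hinge along its x axis (= fixture's x), bar along its -y for 168 mm. Starts sloping up and outwards at 0.30 rad; pressing the paddle down swings it through level. 2 to 4 N at the paddle moves it; it stays where it is left. The slug rises 6 mm along its pocket per 0.1 rad.
- paddle (a point): Centre of the paddle's upper face (40 mm wide across the bar, 56 mm along it), 140 mm from the hinge. Starts about 127 mm above the table, ends at 20 to 55 mm. Axes as the lever's: z is the face's normal, x the hinge direction.
- slug: Plain turned aluminium cylinder, 36 mm diameter, 100 mm long, about 0.25 kg. Origin at the centre of its lower end, z along its axis to its upper end. It starts seated in the pocket with its top about 2 mm below the mouth.
- slug_top (a point): Centre of the slug's upper end (marked with a small dark disc), 100 mm from its origin.
- round_plate: Round dark steel plate, 96 mm diameter, 20 mm thick, fixed to the bench. Origin at the centre of its underside, at table level; its top is 20 mm higher.
- square_plate: Square dark steel plate, 85 x 85 x 20 mm, fixed to the bench; not the target. Origin at the centre of its underside.
- oil_bottle: White plastic bottle, 60 mm diameter, 150 mm tall, standing; leave alone. Origin at the centre of its underside.
- wrench: Wrench lying on the bench; leave alone. Origin under its middle.
- collar: Steel collar standing on the bench, 70 mm diameter, 50 mm tall; leave alone. Origin at the centre of its underside.
- stop_foot (a point): Foot, at table level, of the stop screw that ends the lever's travel: upright, 18 mm diameter, under the bar, 95 mm out from the hinge. It is screwed to another height each time, so the lever stops after 0.5 to 0.8 rad (slug risen 30 to 47 mm). The setting is not given: feel for it. Hard against it means well over 6 N held at the paddle; more than 60 N is forcing it.
Things that resemble listed ones, but are neither listed nor needed, are in the scene too. Leave any orange or red look-alike of the round_plate alone.

How it is judged:
On the way, in this order (a step that is already met when the one before it is completed fails the run):
1. the lever is held hard against its stop (the fingers press it with more than 6 N) and the slug has risen more than 28 mm (distance of slug from where it was at the start of the episode above 0.028 m and contact force between the fingers and lever above 6 N), for 0.1 s.
2. the slug has been drawn out of the pocket in the fingers (distance of slug from where it was at the start of the episode above 0.095 m and height (world z) of slug above 0.09 m and contact force between the fingers and slug above 1 N), for 0.1 s.
3. the slug stands on the round plate while still held (contact force between slug and round_plate above 0.3 N and contact force between the fingers and slug above 0.5 N and angle between slug's own z axis and vertical below 0.25 rad), for 0.05 s.
At the end, for the whole second after the job is handed in: The slug stands at rest, upright within 0.06 rad and the same end up as in the pocket, on top of the round plate (its foot at 20 mm height, within 4 mm), its foot's centre within 20 mm of the plate's centre (horizontal distance between slug and round_plate below 0.02 m and height (world z) of slug between 0.016 and 0.024 m and angle between slug's own z axis and vertical below 0.06 rad and linear speed of slug below 0.01 m/s); the robot touches nothing.
It fails at once if the lever is forced (more than 60 N from the fingers) (contact force between the fingers and lever above 60 N).
It fails at once if the oil bottle is moved more than 20 mm (distance of oil_bottle from where it was at the start of the episode above 0.02 m).
It fails at once if the wrench is moved more than 20 mm (distance of wrench from where it was at the start of the episode above 0.02 m).
It fails at once if the collar is moved more than 20 mm (distance of collar from where it was at the start of the episode above 0.02 m).
It also fails if it takes over 61 s, if anything falls off the work surface, if the arm or the gripper's body presses on something with over 40 N, if the wrist force passes 120 N, or if a joint passes its speed limit or range.

## Working session

There is one attempt and no reset: what is moved stays moved. The work goes in short steps, Python scripts to look and compute and a tool call to move; the robot and the scene stay as the last step left them, time stands still between calls to the robot, and variables do not carry over. Pictures are saved under pics/ and viewed, and the job is handed in when it is done.

Besides the shell and the picture viewer there is one more tool, called after "Request:" as name(argument=value, ...) on one line, values as JSON. send_rows: Moves the arm, as the interface text tells. Its arguments: {"type":"object","properties":{"moves":{"type":"string"},"newtons":{"type":"number"}},"required":["moves"]}

```bash
ls; mkdir -p pics
cat > h.py <<'E'
from cell import *
import numpy as np, cv2
def save(n,im): cv2.imwrite('pics/'+n+'.png',im[:,:,::-1])
E
python3 - <<'E'
from h import *
s=sense();print({k:np.round(v,3).tolist() for k,v in s.items()})
for c in ("scene","top","wrist"):
    k=get_calibration(c);print(c,k)
    p,d=grab_frame(c);save(c+'0',p);np.savez('pics/'+c+'0.npz',p=p,d=d)
E
```

```text
pics
{'time_s': 0.0, 'qpos': [1.244, 0.469, -0.049, 1.534, 0.024, 1.141, -0.082], 'joint_velocities': [-0.0, -0.0, 0.002, -0.001, 0.001, -0.001, 0.0], 'joint_efforts': [0.0, -51.03, -0.046, -23.771, 0.011, 0.007, -0.0], 'tool_pos': [0.198, -0.645, 0.23], 'orientation': [[0.956, 0.293, -0.001], [0.293, -0.956, 0.002], [-0.0, -0.002, -1.0]], 'ft_force': [0.558, -0.029, 0.612], 'wrist_torque': [-0.044, 0.026, 0.003], 'opening': 0.086}
scene {'fx': 456.7752941701215, 'fy': 456.7752941701215, 'cx': 328.22331786561176, 'cy': 235.6394812572783, 'k1': 0.0336220167600353, 'rvec': array([ 1.76722021,  1.72359587, -0.74280834]), 'tvec': array([-0.07502303, -0.35567052,  1.37278352])}
top {'fx': 568.5902517457214, 'fy': 568.5902517457214, 'cx': 318.8889317292241, 'cy': 253.547392628646, 'k1': -0.01418854346164451, 'rvec': array([ 2.18652654, -2.14945676,  0.12068926]), 'tvec': array([0.07337594, 0.62590679, 1.05223129])}
wrist {'fx': 343.7147074884274, 'fy': 343.7147074884274, 'cx': 316.52987617044744, 'cy': 237.8667210923705, 'k1': 0.010460891985731545, 'T_tool_cam': array([[ 7.50340139e-04, -9.58750204e-01, -2.84248980e-01,
         7.15496625e-02],
       [ 9.99999609e-01,  8.52161699e-04, -2.34549155e-04,
         1.14478770e-04],
       [ 4.67100143e-04, -2.84248693e-01,  9.58750469e-01,
        -1.43135883e-01],
       [ 0.00000000e+00,  0.00000000e+00,  0.00000000e+00,
         1.00000000e+00]])}
```

View pics/scene0.png

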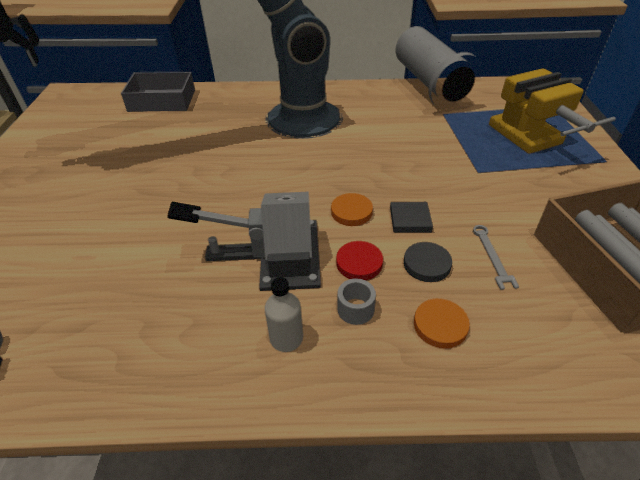

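View pics/top0.png

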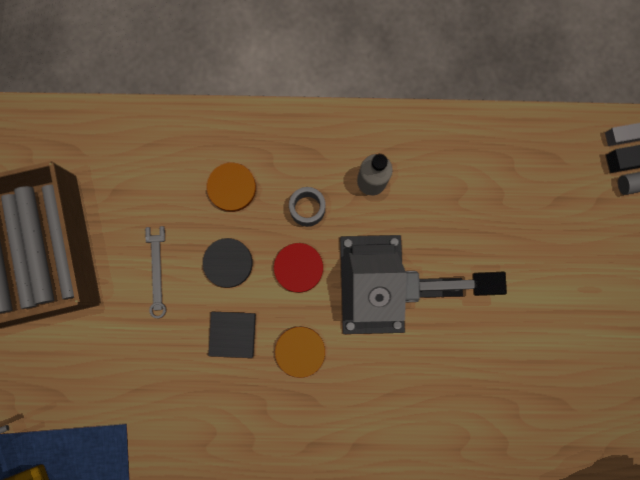

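View pics/wrist0.png

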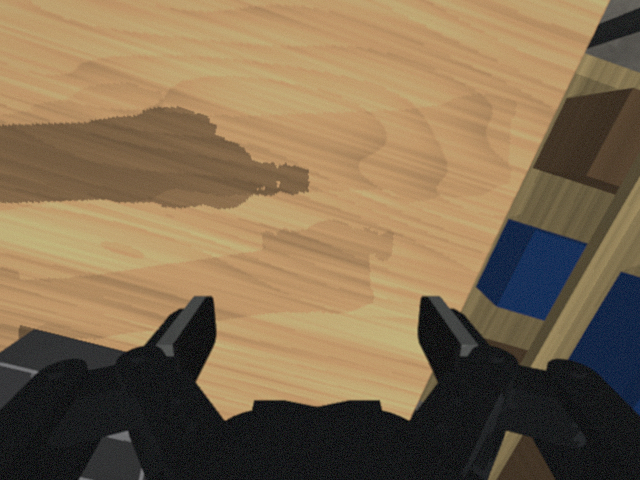

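The top view shows the fixture at (375,290) with the paddle at (490,284). The slug's dark dot in the pocket is at (380,297). Disc candidates for the round plate are:
- dark round (228,262), which matches the description
- red (299,267)
- orange (232,187) and (300,352)
- dark square (232,334), which is the square plate

I'll check close crops.

Run:
```python
from h import *
t=np.load('pics/top0.npz')['p'];s=np.load('pics/scene0.npz')['p']
a=cv2.resize(t[225:345,330:520],None,fx=4,fy=4,interpolation=cv2.INTER_CUBIC)
save('ct',a)
save('cs',cv2.resize(s[185:305,160:335],None,fx=4.5,fy=4.5,interpolation=cv2.INTER_CUBIC))
save('cp',cv2.resize(t[150:390,180:340],None,fx=2.4,fy=2.4))
```

```text
(no output)
```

View pics/ct.png

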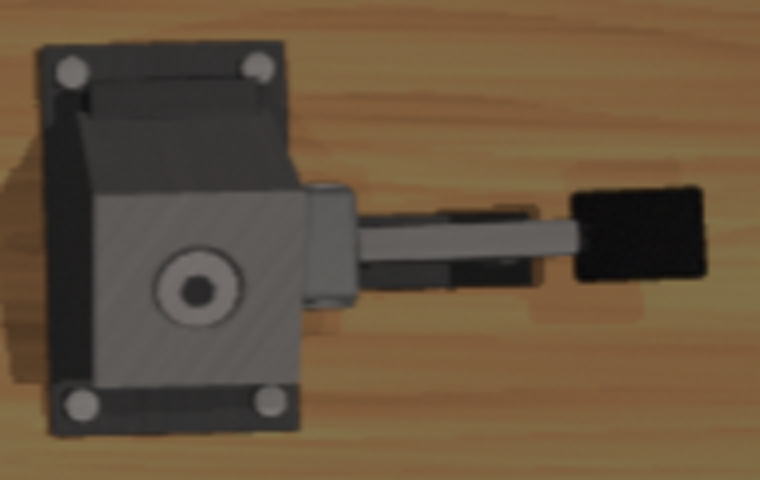

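View pics/cs.png

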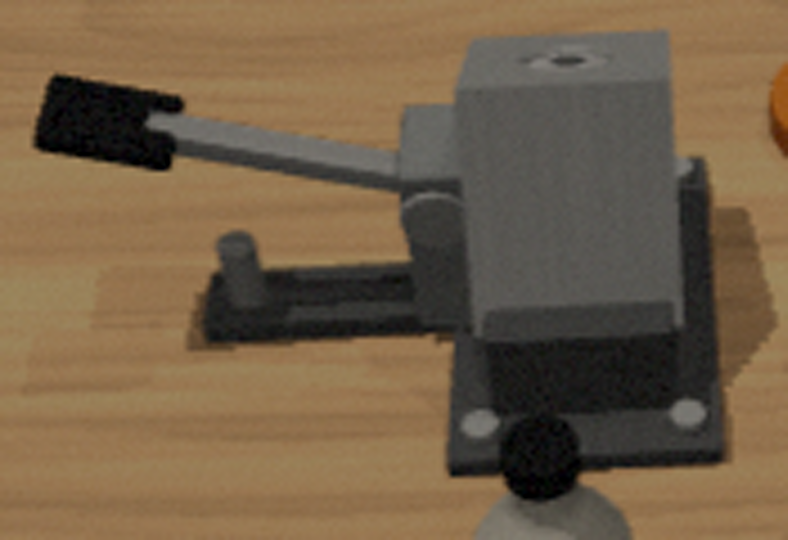

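View pics/cp.png

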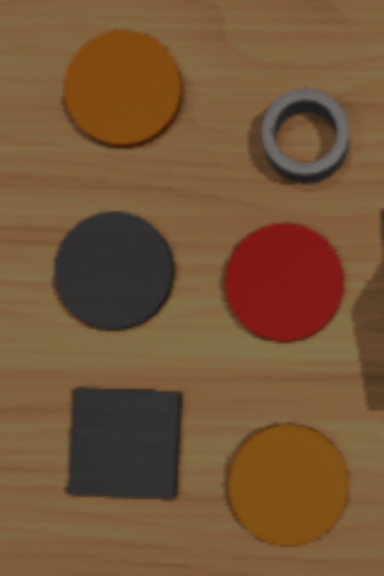

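The dark disc is plain round and dark, so it is the round plate. In the top view the slug's dot is at about (379.5,297.5) and the paddle's centre at about (490,284). Next I triangulate these.

```bash
cat >> h.py <<'E'
def KD(c):
    k=get_calibration(c);K=np.array([[k['fx'],0,k['cx']],[0,k['fy'],k['cy']],[0,0,1.]]);return k,K,np.array([k['k1'],0,0,0.])
def cam(c,state=None):
    k,K,D=KD(c)
    if c!='wrist':
        R=cv2.Rodrigues(k['rvec'])[0];t=np.array(k['tvec']);
    else:
        T=np.eye(4);T[:3,:3]=state['orientation'];T[:3,3]=state['tool_pos'];M=np.linalg.inv(T@k['T_tool_cam']);R=M[:3,:3];t=M[:3,3]
    return K,D,R,t
def und(C,uv): return cv2.undistortPoints(np.array(uv,float).reshape(-1,1,2),C[0],C[1])[:,0]
def ray(C,uv):
    n=und(C,uv);d=np.c_[n,np.ones(len(n))]@C[2];return -C[2].T@C[3],d
def onz(C,uv,z):
    o,d=ray(C,uv);return o+d*((z-o[2])/d[:,2])[:,None]
def tri(C1,u1,C2,u2):
    X=cv2.triangulatePoints(np.c_[C1[2],C1[3]],np.c_[C2[2],C2[3]],und(C1,u1).T,und(C2,u2).T);X=(X[:3]/X[3]).T;return X
def proj(C,X): return cv2.projectPoints(np.array(X,float).reshape(-1,1,3),cv2.Rodrigues(C[2])[0],C[3],C[0],C[1])[0][:,0]
def dep(C,uv,d):
    n=und(C,uv);uv=np.round(uv).astype(int).reshape(-1,2);z=np.array([np.median(d[v-1:v+2,u-1:u+2]) for u,v in uv])
    return (np.c_[n,np.ones(len(n))]*z[:,None]-C[3])@C[2]
E
python3 - <<'E'
from h import *
np.set_printoptions(precision=4,suppress=True)
T=cam('top');S=cam('scene')
t=np.load('pics/top0.npz');s=np.load('pics/scene0.npz')
def blob(p,x0,y0,x1,y1,lo,hi):
    h=cv2.cvtColor(p,cv2.COLOR_RGB2HSV);m=cv2.inRange(h,lo,hi);k=np.zeros_like(m);k[y0:y1,x0:x1]=m[y0:y1,x0:x1]
    c=max(cv2.findContours(k,0,2)[0],key=cv2.contourArea);e=cv2.fitEllipse(c);return e
ht=cv2.cvtColor(t['p'],cv2.COLOR_RGB2HSV);hs=cv2.cvtColor(s['p'],cv2.COLOR_RGB2HSV)
print(ht[262,228],hs[258,428],ht[240,260],hs[258,480],hs[275,428])
et=blob(t['p'],195,230,262,296,(0,0,0),(180,80,110));print(et)
es=blob(s['p'],398,238,460,288,(0,0,0),(180,80,110));print(es)
print('plate z20',onz(T,et[0],.02),onz(S,es[0],.02),'tri',tri(T,et[0],S,es[0]))
print('dep',dep(T,[et[0]],t['d']),dep(S,[es[0]],s['d']))
for n,a,b in (('slugtop',(379.5,297.5),(286.4,198.4)),('paddle',(489.8,283.8),(183.3,210.5))):
    print(n,tri(T,a,S,b),dep(T,[a],t['d']),dep(S,[b],s['d']))
# base plate corners crop
c=np.array([(40,48),(284,41),(299,430),(53,436)])/4+[330,225]
print('base',onz(T,c,.012))
c=np.array([(93,193),(303,190),(299,384),(95,388)])/4+[330,225];print('block',dep(T,c,t['d']))
c=np.array([(573,193),(702,187),(706,278),(577,282)])/4+[330,225];print('paddle corners',dep(T,c,t['d']))
c=np.array([(362,245),(574,237)])/4+[330,225];print('bar',dep(T,c,t['d']))
c=[(374,170),(232,187),(307,206)];print('bottle etc',dep(T,c,t['d']))
E
```

```text
[15 10 49] [30 22 57] [ 15 130 129] [ 18 110 153] [60  5 52]
((226.98194885253906, 262.49169921875), (47.83832550048828, 48.4616584777832), 71.37696075439453)
((427.3374328613281, 261.48931884765625), (38.63761901855469, 48.255828857421875), 103.08899688720703)
plate z20 [[0.6056 0.261  0.02  ]] [[0.6175 0.2602 0.02  ]] tri [[0.6067 0.2633 0.0083]]
dep [[0.6056 0.261  0.0203]] [[0.6177 0.2601 0.0203]]
slugtop [[ 0.5398 -0.0199  0.1264]] [[ 0.5398 -0.0217  0.1283]] [[ 0.5418 -0.0176  0.1278]]
paddle [[ 0.5669 -0.2142  0.1233]] [[ 0.5666 -0.2132  0.1286]] [[ 0.5703 -0.2122  0.1261]]
base [[ 0.6601  0.0433  0.012 ]
 [ 0.6657 -0.076   0.012 ]
 [ 0.4772 -0.0835  0.012 ]
 [ 0.4724  0.0346  0.012 ]]
block [[ 0.5798  0.0252  0.1441]
 [ 0.5856 -0.0706  0.1057]
 [ 0.4991 -0.0852  0.0006]
 [ 0.4957  0.0149  0.0142]]
paddle corners [[ 0.5854 -0.1877  0.1172]
 [ 0.5983 -0.2831  0.0022]
 [ 0.5537 -0.2838  0.0035]
 [ 0.5507 -0.2207  0.0031]]
bar [[ 0.5622 -0.0989  0.0943]
 [ 0.5658 -0.1869  0.1208]]
bottle etc [[ 0.7657 -0.0111  0.1251]
 [ 0.7537  0.256   0.0217]
 [ 0.7223  0.1091  0.0025]]
```

The slug's top is at about (0.540,-0.020,0.128), which agrees with 128 mm for a leaning axis. The paddle is at about (0.567,-0.213,0.127), which matches the text. The fixture's yaw is about +0.045 rad. I move towards the paddle with the fingers shut.

Request:
send_rows(moves="3.4 -2.2 0 0.06 0; 6.8 -4.4 0 0.12 0; 10.2 -6.5 0 0.18 0; 13.7 -8.7 0 0.25 0; 17.1 -10.9 0 0.25 0; 20.5 -13.1 0 0.25 0; 24 -15.2 0 0.25 0; 27.4 -17.4 0 0.25 0")

```text
time_s: 0.82
tool_pos: [0.4098, -0.3964, 0.2307]
orientation: [[0.999, 0.048, -0.001], [0.048, -0.999, 0.001], [-0.0, -0.001, -1.0]]
ft_force: [-0.3, -1.1, 1.1]
opening: -0.0001
```

Request:
send_rows(moves="2.4 -2.5 0 0 0; 4.8 -5 0 0 0; 7.2 -7.5 0 0 0; 9.6 -10 0 0 0; 12 -12.5 0 0 0; 14.3 -15 0 0 0; 16.6 -17.5 0 0 0; 16.6 -17.5 0 0 0")

```text
time_s: 1.48
tool_pos: [0.5717, -0.205, 0.2307]
orientation: [[0.998, 0.059, 0.002], [0.059, -0.998, 0.006], [0.003, -0.006, -1.0]]
ft_force: [0.3, 1.3, 0.3]
opening: -0.0002
```

Run:
```python
from h import *
import pickle
s=sense();p,d=grab_frame('wrist');save('w1',p);np.savez('pics/w1.npz',p=p,d=d);pickle.dump(s,open('w1.pkl','wb'));print(s['tool_pos'],s['ft_force'],s['time_s'])
```

```text
[ 0.57174599 -0.20499518  0.23070737] [0.30513845 1.32872282 0.26262162] 1.4833
```

View pics/w1.png

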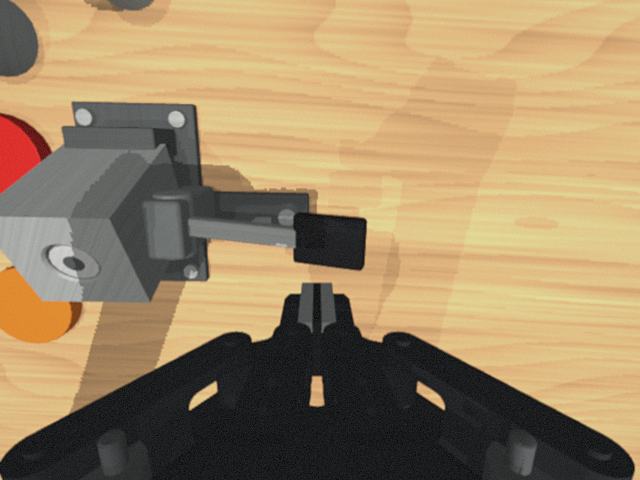

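The wrist view shows the paddle at about (331,241) and the slug's dark disc at about (73,262), with the finger tips at (317,285).

Run:
```python
from h import *
import pickle
np.set_printoptions(precision=4,suppress=True)
s=pickle.load(open('w1.pkl','rb'));W=cam('wrist',s);T=cam('top');d=np.load('pics/w1.npz')['d']
print('tips proj',proj(W,s['tool_pos']))
for n,a,b in (('slug',(73.5,262),(379.5,297.5)),('paddle',(331,241),(489.8,283.8))):
    print(n,tri(W,a,T,b),dep(W,[a],d))
print('mouth-ish depth pts',dep(W,[(20,250),(100,290),(60,290),(100,240)],d))
print('bar',dep(W,[(200,227),(285,236)],d))
print('stop',dep(W,[(288,215)],d))
```

```text
tips proj [[315.9333 298.8286]]
slug [[ 0.54   -0.0215  0.1285]] [[ 0.5407 -0.0221  0.1293]]
paddle [[ 0.567  -0.2158  0.1209]] [[ 0.5691 -0.2156  0.1287]]
mouth-ish depth pts [[ 0.5505  0.0103  0.1361]
 [ 0.5127 -0.0317  0.1179]
 [ 0.5107  0.0006  0.1178]
 [ 0.5632 -0.0512  0.1404]]
bar [[ 0.5644 -0.1068  0.095 ]
 [ 0.5677 -0.1802  0.1179]]
stop [[ 0.5686 -0.1765  0.0481]]
```

Request:
send_rows(moves="-0.4 0.8 2.5 -0.01 0; -0.4 0.8 5 -0.01 0; -0.4 0.8 7.5 -0.01 0; -0.4 0.8 9 -0.01 0; -0.4 0.8 9.5 -0.01 0; -0.4 0.8 10 -0.01 0; -0.4 0.8 10.5 -0.01 0; -0.4 0.8 11 -0.01 0")

```text
time_s: 2.2
tool_pos: [0.5668, -0.2175, 0.1216]
orientation: [[0.998, 0.065, 0.003], [0.065, -0.998, 0.002], [0.003, -0.002, -1.0]]
ft_force: [-0.8, -0.3, 1.7]
opening: 0.0003
```

Request:
send_rows(moves="0 0 0.7 -0.02 0; 0 0 1.4 -0.02 0; 0 0 2.1 -0.02 0; 0 0 2.8 -0.02 0; 0 0 3.5 -0.02 0; 0 0 4.2 -0.02 0; 0 0 4.9 -0.02 0; 0 0 5.6 -0.02 0")

```text
time_s: 2.87
tool_pos: [0.5672, -0.2169, 0.0649]
orientation: [[0.996, 0.085, 0.003], [0.085, -0.996, 0.003], [0.003, -0.003, -1.0]]
ft_force: [1.3, 1.1, 3.3]
opening: 0.0001
```

Request:
send_rows(moves="0 0 0.3 0 0; 0 0 0.6 0 0; 0 0 0.9 0 0; 0 0 1.2 0 0")

```text
time_s: 3.2
tool_pos: [0.5671, -0.2162, 0.0526]
orientation: [[0.996, 0.086, 0.002], [0.086, -0.996, 0.004], [0.003, -0.004, -1.0]]
ft_force: [-0.0, 2.4, 6.7]
opening: -0.0
```

Request:
send_rows(moves="0 0 0.2 0 0; 0 0 0.4 0 0")

```text
time_s: 3.37
tool_pos: [0.5673, -0.2159, 0.0512]
orientation: [[0.996, 0.086, 0.002], [0.086, -0.996, 0.004], [0.002, -0.003, -1.0]]
ft_force: [-8.8, 2.9, 31.3]
opening: 0.0003
```

Request:
send_rows(moves="0 0 0.2 0 0; 0 0 0.2 0 0; 0 0 0.2 0 0; 0 0 0.2 0 0")

```text
time_s: 3.7
tool_pos: [0.5672, -0.2159, 0.0516]
orientation: [[0.996, 0.086, 0.002], [0.086, -0.996, 0.003], [0.002, -0.003, -1.0]]
ft_force: [-4.7, 1.7, 17.2]
opening: 0.0003
```

17–31 N has been held for about 0.5 s. I check the slug's rise.

Run:
```python
from h import *
for c in ("scene","top"):
    p,d=grab_frame(c);np.savez('pics/'+c+'1.npz',p=p,d=d)
    q=p[150:270,200:360] if c=='scene' else p[230:350,320:480]
    save('r'+c,cv2.resize(q,None,fx=4.5,fy=4.5,interpolation=cv2.INTER_CUBIC))
```

```text
(no output)
```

View pics/rscene.png

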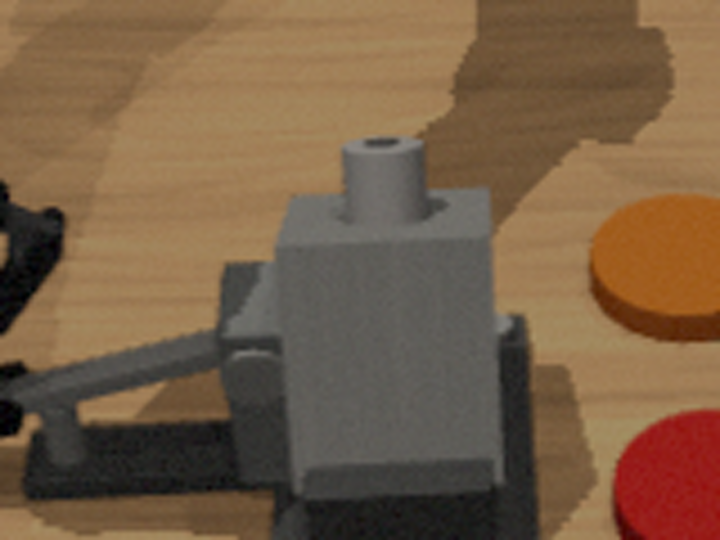

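View pics/rtop.png

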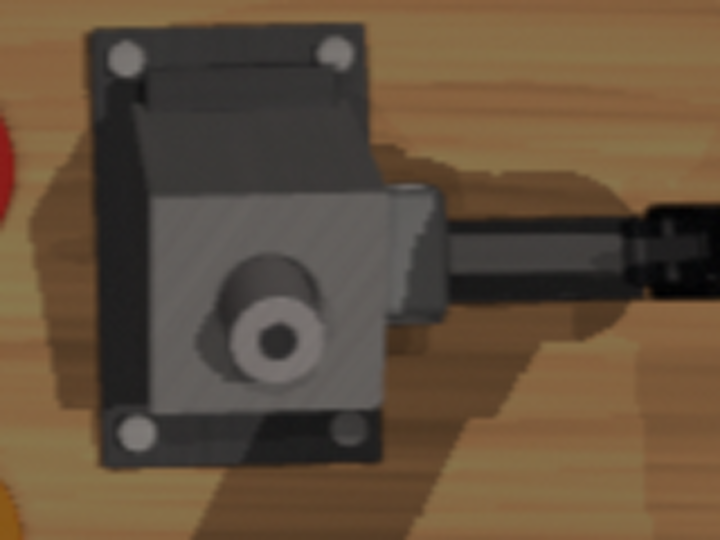

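The slug has risen and the bar rests on the stop screw. The disc is at (284.9,181.8) in the scene view and (381.6,305.8) in the top view.

Run:
```python
from h import *
np.set_printoptions(precision=4,suppress=True)
T=cam('top');S=cam('scene')
t=np.load('pics/top1.npz');s=np.load('pics/scene1.npz')
a=(381.6,305.8);b=(284.9,181.8)
X=tri(T,a,S,b);print(X,dep(T,[a],t['d']),dep(S,[b],s['d']))
p0=np.array([.5405,-.0215,.1285])
print((X-p0),np.linalg.norm(X-p0), (dep(T,[a],t['d'])-p0))
```

```text
[[ 0.525  -0.0208  0.1557]] [[ 0.525  -0.0218  0.1601]] [[ 0.5324 -0.0186  0.1612]]
[[-0.0155  0.0007  0.0272]] 0.03130941388288125 [[-0.0155 -0.0003  0.0316]]
```

Request:
send_rows(moves="0 0 -3 0 0; 0 0 -7 0 0; 0 0 -11 0 0; 0 0 -15 0.04 0; 0 -1.5 -18 0.04 1; -0.4 -5 -18.5 0.04 1; -0.8 -8.8 -18.5 0.04 1; -1.2 -12.5 -18.5 0.04 1")

```text
time_s: 4.47
tool_pos: [0.5437, -0.0921, 0.2375]
orientation: [[0.999, 0.044, 0.003], [0.044, -0.999, 0.003], [0.003, -0.002, -1.0]]
ft_force: [1.0, 0.2, -0.7]
opening: 0.0482
```

Request:
send_rows(moves="-0.3 -3 0 0 1; -0.6 -6 0 0 1; -0.8 -7.5 0 0 1; -0.8 -7.5 0 0 1")

```text
time_s: 4.8
tool_pos: [0.5312, -0.0129, 0.2375]
orientation: [[0.999, 0.051, 0.002], [0.051, -0.999, 0.004], [0.002, -0.004, -1.0]]
ft_force: [-0.2, 0.2, -0.2]
opening: 0.0852
```

Run:
```python
from h import *
import pickle
s=sense();p,d=grab_frame('wrist');save('w2',p);np.savez('pics/w2.npz',p=p,d=d);pickle.dump(s,open('w2.pkl','wb'));print(s['tool_pos'],s['orientation'][0],s['ft_force'],s['opening'],s['time_s'])
```

```text
[ 0.53119437 -0.01287901  0.23751631] [0.99868473 0.05124306 0.00171982] [-0.22042436  0.24890667 -0.17734852] 0.08518140776593486 4.8
```

View pics/w2.png

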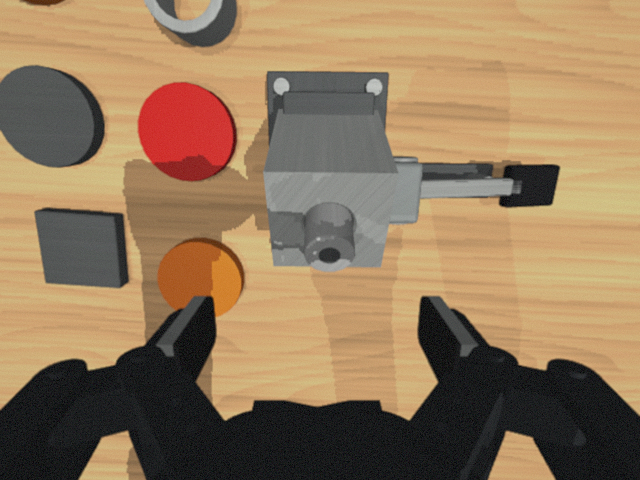

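The slug's disc is at (330,255), between the pads. The dark round plate is also visible, with its top face centred at about (51,115).

Run:
```python
from h import *
import pickle
np.set_printoptions(precision=4,suppress=True)
s=pickle.load(open('w2.pkl','rb'));W=cam('wrist',s);T=cam('top');z=np.load('pics/w2.npz');d=z['d']
print('slug',tri(W,(330,255),T,(381.6,305.8)),dep(W,[(330,255)],d))
# plate: depth-masked top face
v,u=np.mgrid[60:172,0:112];uv=np.c_[u.ravel(),v.ravel()].astype(float)
n=und(W,uv);X=(np.c_[n,np.ones(len(n))]*d[60:172,0:112].ravel()[:,None]-W[3])@W[2]
h=cv2.cvtColor(z['p'],cv2.COLOR_RGB2HSV)[60:172,0:112].reshape(-1,3)
m=(h[:,1]<80)&(h[:,2]<120)
print('dark pts z median',np.median(X[m,2]))
mm=m&(X[:,2]>.016)
c,r=cv2.minEnclosingCircle(X[mm,:2].astype(np.float32)*1000);print('wrist plate',c,r,mm.sum(),X[mm].mean(0))
t=np.load('pics/top0.npz')
v,u=np.mgrid[225:300,190:265];uv=np.c_[u.ravel(),v.ravel()].astype(float)
n=und(T,uv);X=(np.c_[n,np.ones(len(n))]*t['d'][225:300,190:265].ravel()[:,None]-T[3])@T[2]
h=cv2.cvtColor(t['p'],cv2.COLOR_RGB2HSV)[225:300,190:265].reshape(-1,3)
m=(h[:,1]<90)&(h[:,2]<75)&(X[:,2]>.016)
print('top',cv2.minEnclosingCircle(X[m,:2].astype(np.float32)*1000),X[m].mean(0))
S=cam('scene');t=np.load('pics/scene0.npz')
v,u=np.mgrid[235:290,395:465];uv=np.c_[u.ravel(),v.ravel()].astype(float)
n=und(S,uv);X=(np.c_[n,np.ones(len(n))]*t['d'][235:290,395:465].ravel()[:,None]-S[3])@S[2]
m=(X[:,2]>.015);print('scene',cv2.minEnclosingCircle(X[m,:2].astype(np.float32)*1000),X[m].mean(0))
```

```text
slug [[ 0.525  -0.0222  0.1574]] [[ 0.5253 -0.0224  0.1584]]
dark pts z median 0.020515234280837943
wrist plate (597.88525390625, 148.32138061523438) 158.46595764160156 7790 [0.6067 0.2568 0.0228]
top ((571.6026000976562, 192.98155212402344), 123.21417236328125) [0.6055 0.2607 0.0243]
scene ((899.1666870117188, 163.63427734375), 356.9184265136719) [0.6179 0.2597 0.0279]
```

Request:
send_rows(moves="-0.1 0.9 1 0 1; -0.1 0.9 3 0 1; -0.1 0.9 5.5 0 1; -0.1 0.9 8 0 1; -0.1 0.9 9.5 0 1; -0.1 0.9 10.4 0 1; -0.1 0.9 10.6 0 1; -0.1 0.9 10.6 0 1", newtons=40)

```text
time_s: 5.52
tool_pos: [0.5312, -0.0261, 0.1307]
orientation: [[0.999, 0.046, 0.001], [0.046, -0.999, 0.002], [0.001, -0.002, -1.0]]
ft_force: [-0.8, 0.5, 0.2]
opening: 0.0854
```

Request:
send_rows(moves="0 -0.4 0 0 1; 0 -0.4 0 0 1; 0 -0.4 0 0 1")

```text
time_s: 5.77
tool_pos: [0.5317, -0.022, 0.1317]
orientation: [[0.999, 0.046, 0.003], [0.046, -0.999, 0.002], [0.003, -0.002, -1.0]]
ft_force: [1.1, 0.5, 0.2]
opening: 0.0852
```

Run:
```python
from h import *
s=sense();print(s['tool_pos'],s['ft_force'])
p,d=grab_frame('scene');save('s2',cv2.resize(p[120:280,180:380],None,fx=4,fy=4,interpolation=cv2.INTER_CUBIC)[:600])
```

```text
[ 0.53169961 -0.02197808  0.13169969] [1.05124452 0.48153959 0.22342461]
```

View pics/s2.png

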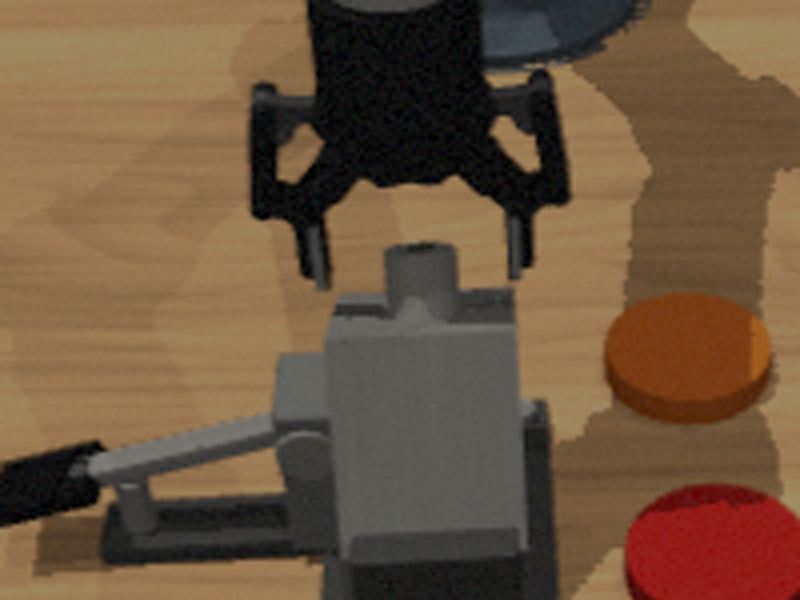

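The fingers straddle the slug: tips at (320,285) and (515,275), slug at (420,280). They are clear of the block, so I close.

Request:
send_rows(moves="0 0 0 0 0; 0 0 0 0 0; 0 0 0 0 0; 0 0 0 0 0; 0 0 0 0 0; 0 0 0 0 0; 0 0 0 0 0; 0 0 0 0 0", newtons=50)

```text
time_s: 6.48
tool_pos: [0.5317, -0.0219, 0.1318]
orientation: [[0.999, 0.046, 0.003], [0.046, -0.999, 0.002], [0.003, -0.002, -1.0]]
ft_force: [0.0, 0.1, 2.6]
opening: 0.0347
```

Request:
send_rows(moves="-0.2 0 -0.45 0 0; -0.42 0 -0.91 0 0; -0.63 0 -1.36 0 0; -0.85 0 -1.81 0 0; -1.06 0 -2.27 0 0; -1.27 0 -2.72 0 0; -1.48 0 -3.17 0 0; -1.69 0 -3.62 0 0")

```text
time_s: 7.15
tool_pos: [0.5142, -0.0229, 0.1684]
orientation: [[0.999, 0.046, 0.002], [0.046, -0.999, 0.002], [0.002, -0.002, -1.0]]
ft_force: [-0.6, -0.0, -1.6]
opening: 0.0341
```

Run:
```python
from h import *
s=sense();print(s['tool_pos'],s['ft_force'],s['wrist_torque'])
p,d=grab_frame('scene');save('s3',cv2.resize(p[100:260,180:380],None,fx=4,fy=4,interpolation=cv2.INTER_CUBIC)[:600])
```

```text
[ 0.51424187 -0.02287958  0.16836203] [-0.63385692 -0.01102036 -1.5507952 ] [ 0.01344155 -0.0507366  -0.00933399]
```

View pics/s3.png

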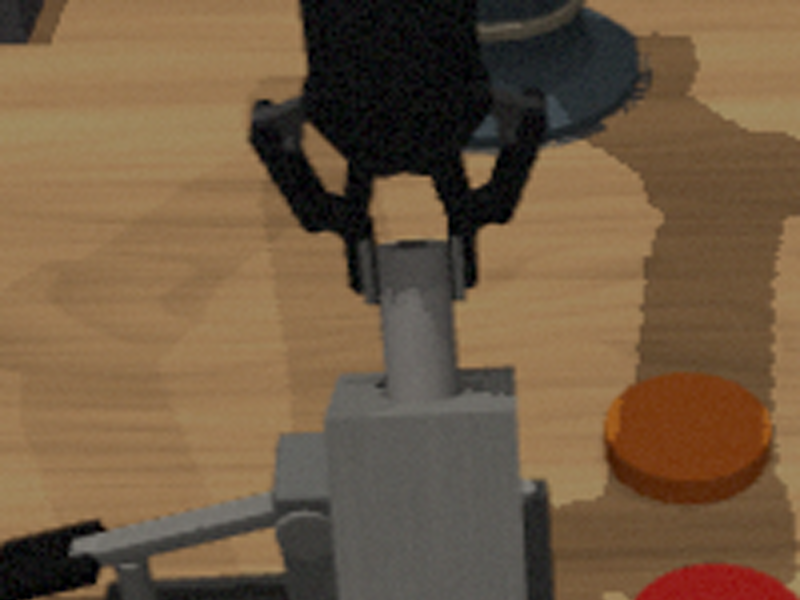

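Request:
send_rows(moves="-0.22 0 -0.5 0 0; -0.45 0 -1 0 0; -0.67 0 -1.5 0 0; -0.85 0 -1.9 0 0; -0.85 0 -1.9 0 0")

```text
time_s: 7.62
tool_pos: [0.5059, -0.0234, 0.1891]
orientation: [[0.999, 0.046, 0.005], [0.046, -0.999, 0.001], [0.005, -0.001, -1.0]]
ft_force: [0.2, -0.1, -1.7]
opening: 0.0345
```

Run:
```python
from h import *
s=sense();print(s['tool_pos'],s['ft_force'],s['wrist_torque'])
p,d=grab_frame('scene');save('s4',cv2.resize(p[90:250,180:380],None,fx=4,fy=4,interpolation=cv2.INTER_CUBIC)[:600])
```

```text
[ 0.50585805 -0.02341086  0.18914781] [ 0.20952056 -0.14896053 -1.73095411] [ 0.01600238  0.05605599 -0.00224063]
```

View pics/s4.png

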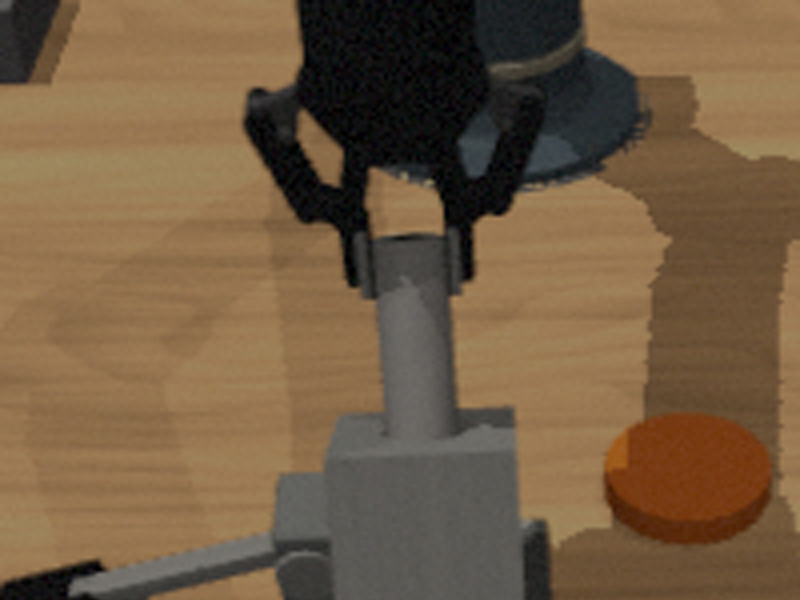

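Request:
send_rows(moves="0.5 0 -0.25 0 0; 0.95 0 -0.5 0 0; 1.4 0 -0.7 0 0; 1.8 0 -0.9 0 0")

```text
time_s: 8.0
tool_pos: [0.5217, -0.0224, 0.1967]
orientation: [[0.999, 0.046, -0.003], [0.046, -0.999, 0.002], [-0.003, -0.002, -1.0]]
ft_force: [-4.8, 0.4, -2.1]
opening: 0.0345
```

Run:
```python
from h import *
s=sense();print(s['tool_pos'],s['ft_force'],s['wrist_torque'])
p,d=grab_frame('scene');save('s5',cv2.resize(p[90:250,180:380],None,fx=4,fy=4,interpolation=cv2.INTER_CUBIC)[:600])
```

```text
[ 0.52168026 -0.02238441  0.19668105] [-4.81630395  0.44240136 -2.13913938] [0.21740702 1.44337392 0.04386041]
```

View pics/s5.png

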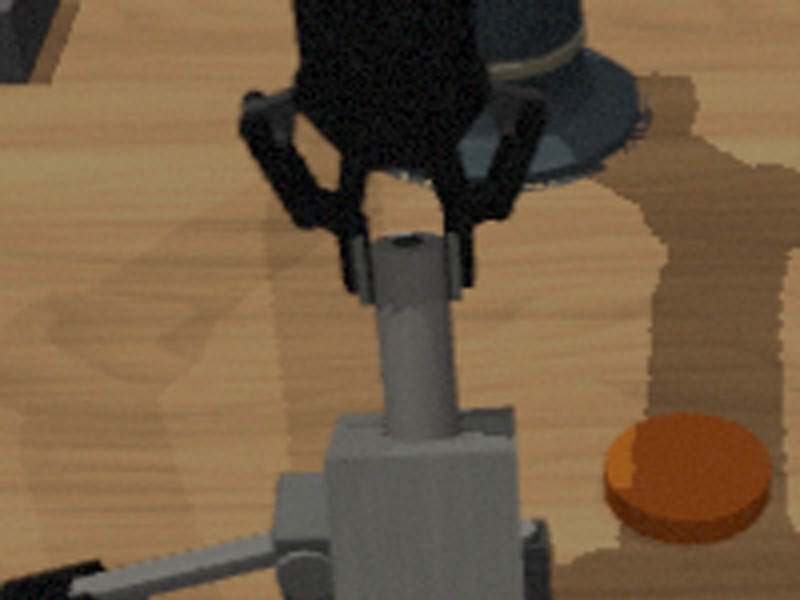

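The slug is turning in the pads, at about 5 N. I continue.

Request:
send_rows(moves="0.5 0 -0.2 0 0; 1.0 0 -0.35 0 0; 1.5 0 -0.5 0 0; 2.0 0 -0.6 0 0; 2.4 0 -0.63 0 0; 2.4 0 -0.63 0 0")

```text
time_s: 8.55
tool_pos: [0.546, -0.021, 0.2028]
orientation: [[0.999, 0.046, -0.005], [0.046, -0.999, 0.002], [-0.005, -0.002, -1.0]]
ft_force: [-5.7, 0.2, -0.1]
opening: 0.0342
```

Run:
```python
from h import *
s=sense();print(s['tool_pos'],s['ft_force'],s['wrist_torque'])
p,d=grab_frame('scene');save('s6',cv2.resize(p[90:250,180:380],None,fx=4,fy=4,interpolation=cv2.INTER_CUBIC)[:600])
```

```text
[ 0.54599744 -0.02103637  0.20282603] [-5.68673851  0.24710423 -0.0803175 ] [ 0.11908413  1.46733948 -0.02840615]
```

View pics/s6.png

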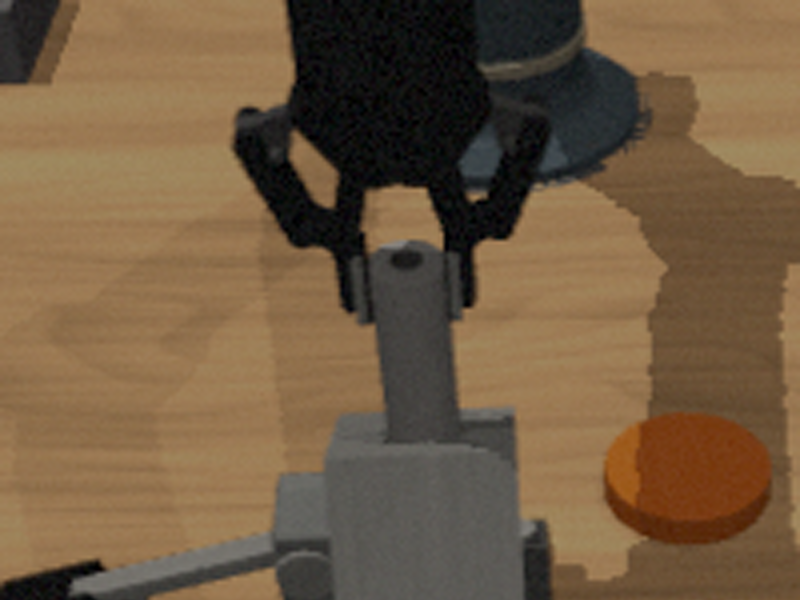

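Request:
send_rows(moves="-0.25 0 -0.5 0 0; -0.45 0 -1 0 0; -0.9 0 -2 0 0; -1.2 0 -3 0 0; -1.2 0 -4.5 0 0; -1.2 0 -6 0 0; -1.2 0 -6 0 0")

```text
time_s: 9.18
tool_pos: [0.5365, -0.0216, 0.2675]
orientation: [[0.999, 0.046, 0.005], [0.046, -0.999, 0.002], [0.005, -0.001, -1.0]]
ft_force: [-0.1, -0.7, -1.0]
opening: 0.0343
```

Run:
```python
from h import *
s=sense();print(s['tool_pos'],s['ft_force'],s['wrist_torque'],s['time_s'])
a=[]
for c in('scene','top'):
    p,d=grab_frame(c);np.savez('pics/%s7.npz'%c,p=p,d=d)
    q=p[70:230,180:380] if c=='scene' else p[220:380,300:500]
    save(c+'7',cv2.resize(q,None,fx=3.7,fy=3.7,interpolation=cv2.INTER_CUBIC)[:600])
```

```text
[ 0.53653666 -0.02161098  0.26745719] [-0.12207881 -0.66986502 -1.00483716] [ 0.0642896  -0.08463205  0.00269151] 9.1833
```

View pics/scene7.png

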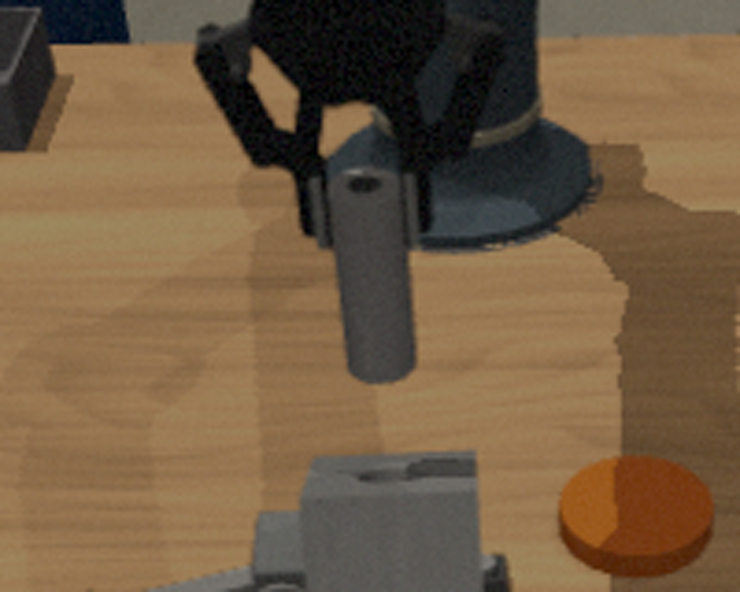

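View pics/top7.png

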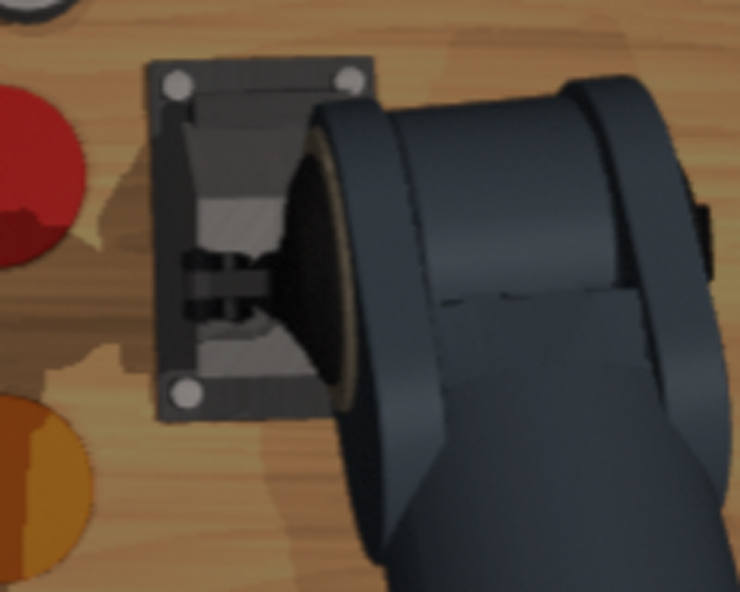

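The slug hangs clear of the block, with its top at (365,183) and foot at (381,370) in the scene crop. I fit its axis from the depth.

```bash
cat >> h.py <<'E'
def slugfit(C,d,guess,rad=.03,zlo=.02,zhi=.09):
    """fit cylinder r=18mm to depth points near guess axis point; guess: foot-ish xyz box"""
    from scipy.optimize import least_squares
    v,u=np.nonzero(d>0);n=und(C,np.c_[u,v].astype(float));X=(np.c_[n,np.ones(len(n))]*d[v,u][:,None]-C[3])@C[2]
    m=(np.hypot(X[:,0]-guess[0],X[:,1]-guess[1])<rad)&(X[:,2]>zlo)&(X[:,2]<zhi);P=X[m]
    zc=(zlo+zhi)/2
    def f(q):
        a=np.array([q[2],q[3],1]);a/=np.linalg.norm(a);w=P-[q[0],q[1],zc];w=w-np.outer(w@a,a);return np.linalg.norm(w,axis=1)-.018
    r=least_squares(f,[guess[0],guess[1],0,0],loss='soft_l1',f_scale=.002)
    return r.x,len(P),np.sqrt(np.median(r.fun**2)),P
E
python3 - <<'E'
from h import *
np.set_printoptions(precision=4,suppress=True)
S=cam('scene');d=np.load('pics/scene7.npz')['d']
pts=[(278.6,119.5),(281,135),(282,145),(283,155),(283,165)]
print(dep(S,pts,d))
print(slugfit(S,d,(.537,-.02),.035,.205,.25)[:3])
print(slugfit(S,d,(.537,-.02),.035,.20,.26)[:3])
E
```

```text
[[ 0.5331 -0.0195  0.2943]
 [ 0.5503 -0.0161  0.2744]
 [ 0.5506 -0.0159  0.2547]
 [ 0.5509 -0.0157  0.2343]
 [ 0.5503 -0.0174  0.2125]]
(array([ 0.5329, -0.0196, -0.0099,  0.0022]), 411, np.float64(0.0005667169767011003))
(array([ 0.5329, -0.0196, -0.0105, -0.0023]), 558, np.float64(0.0005380230951382202))
```

Tilt is only about 0.01 rad and the foot is about 73 mm below the TCP. I carry it to above the plate.

Request:
send_rows(moves="0.5 -2 0 0 0; 1.5 -5 0 0 0; 2.7 -8.7 0 0 0; 3.9 -12.5 0 0 0; 5.1 -16.3 0 0 0; 6.3 -20 0 0 0; 7.5 -23.8 0 0 0; 8.3 -26.5 0 0 0")

```text
time_s: 9.95
tool_pos: [0.6048, 0.2509, 0.2631]
orientation: [[0.999, 0.049, -0.003], [0.049, -0.999, 0.003], [-0.003, -0.003, -1.0]]
ft_force: [-0.6, -0.7, -2.6]
opening: 0.0342
```

Request:
send_rows(moves="0.3 -1.4 1 0 0; 0.3 -1.4 3 0 0; 0.3 -1.4 5.5 0 0; 0.3 -1.4 8 0 0; 0.3 -1.4 10 0 0; 0.3 -1.4 12 0 0; 0.3 -1.4 13 0 0; 0.3 -1.4 13 0 0")

```text
time_s: 10.62
tool_pos: [0.6047, 0.2642, 0.1294]
orientation: [[0.999, 0.049, -0.009], [0.049, -0.999, 0.0], [-0.009, -0.001, -1.0]]
ft_force: [-0.5, -0.9, -2.8]
opening: 0.0344
```

Run:
```python
from h import *
import pickle
np.set_printoptions(precision=4,suppress=True)
s=sense();print(s['tool_pos'],s['orientation'][0],s['ft_force'],s['wrist_torque'],s['time_s'])
S=cam('scene')
p,d=grab_frame('scene');np.savez('pics/scene8.npz',p=p,d=d)
uv=proj(S,[s['tool_pos']])[0].astype(int);print(uv)
x0=max(uv[0]-90,0);save('s8',cv2.resize(p[uv[1]-80:uv[1]+80,x0:x0+200],None,fx=3.7,fy=3.7,interpolation=cv2.INTER_CUBIC)[:600])
p,d=grab_frame('wrist');save('w8',p);np.savez('pics/w8.npz',p=p,d=d)
tp=s['tool_pos'];f=tp[2]-.073
d=np.load('pics/scene8.npz')['d'];print(slugfit(S,d,tp[:2]-[.003,0],.035,f+.015,f+.055)[:3])
```

```text
[0.6047 0.2642 0.1294] [ 0.9987  0.0494 -0.0092] [-0.4708 -0.8883 -2.7633] [-0.0559  0.0163 -0.0452] 10.6167
[436 216]
(array([ 0.6005,  0.2657, -0.002 , -0.0063]), 290, np.float64(0.0006374873519639178))
```

View pics/s8.png

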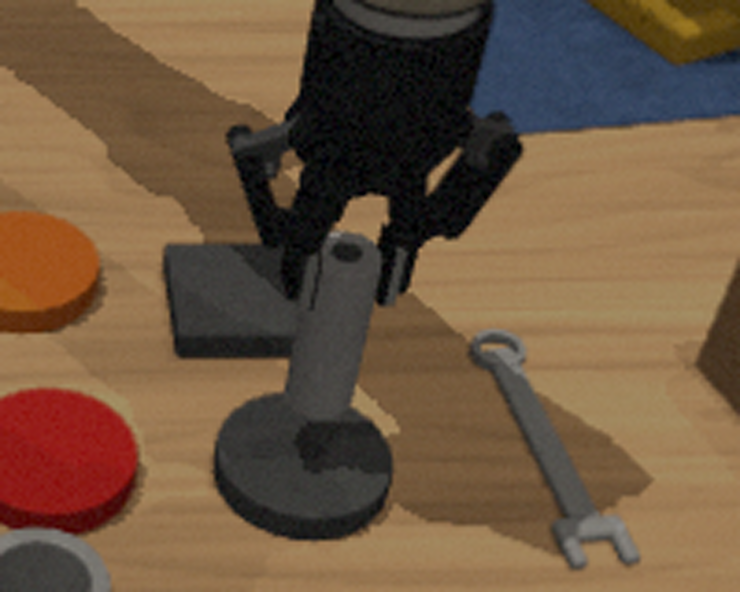

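View pics/w8.png

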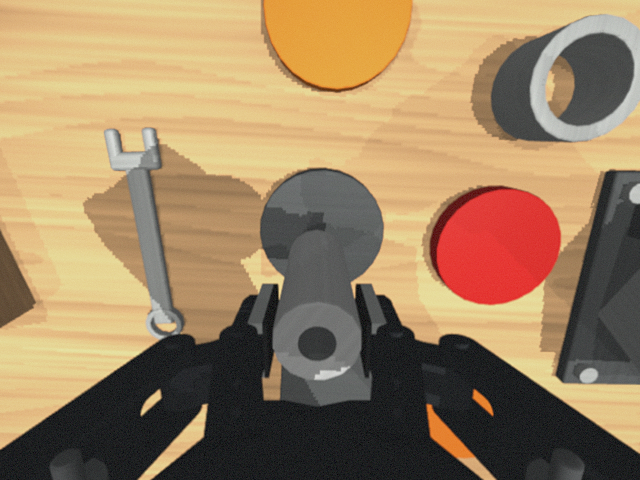

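Run:
```python
from h import *
np.set_printoptions(precision=4,suppress=True)
def face(C,p,d,box,smax,vmax):
    x0,y0,x1,y1=box;v,u=np.mgrid[y0:y1,x0:x1];u=u.ravel();v=v.ravel()
    n=und(C,np.c_[u,v].astype(float));X=(np.c_[n,np.ones(len(n))]*d[v,u][:,None]-C[3])@C[2]
    h=cv2.cvtColor(p,cv2.COLOR_RGB2HSV)[v,u]
    m=(h[:,1]<smax)&(h[:,2]<vmax)&(X[:,2]>.017)&(X[:,2]<.025)&(np.hypot(X[:,0]-.608,X[:,1]-.26)<.065);Q=X[m]
    lo,hi=np.percentile(Q,.7,axis=0),np.percentile(Q,99.3,axis=0);return Q.mean(0),(lo+hi)/2,hi-lo,len(Q)
z=np.load('pics/scene0.npz');print('scene',face(cam('scene'),z['p'],z['d'],(390,230,470,295),110,110))
z=np.load('pics/top0.npz');print('top',face(cam('top'),z['p'],z['d'],(190,225,265,300),100,80))
import pickle
s=pickle.load(open('w2.pkl','rb'));z=np.load('pics/w2.npz');print('wrist',face(cam('wrist',s),z['p'],z['d'],(0,55,115,175),100,130))
```

```text
scene (array([0.6098, 0.2624, 0.02  ]), array([0.6083, 0.2626, 0.02  ]), array([0.091 , 0.0902, 0.0055]), 1294)
top (array([0.606 , 0.2612, 0.0213]), array([0.6063, 0.2614, 0.021 ]), array([0.0891, 0.0896, 0.0076]), 1793)
wrist (array([0.6067, 0.2587, 0.0206]), array([0.6056, 0.2585, 0.0203]), array([0.0897, 0.0884, 0.0046]), 7716)
```

All three views put the plate's top centre at about (0.607,0.261,0.0205). The slug needs a shift of +8 mm in x and −3 mm in y. I lower it to about 6 mm above contact.

Request:
send_rows(moves="0.4 0.2 0.8 0 0; 0.8 0.3 1.6 0 0; 0.8 0.3 2.3 0 0; 0.8 0.3 2.8 0 0; 0.8 0.3 3 0 0; 0.8 0.3 3 0 0")

```text
time_s: 11.22
tool_pos: [0.6143, 0.2629, 0.1022]
orientation: [[0.999, 0.049, -0.005], [0.049, -0.999, 0.003], [-0.005, -0.003, -1.0]]
ft_force: [0.6, -0.5, -0.9]
opening: 0.0338
```

Request:
send_rows(moves="0 0 0.15 0 0; 0 0 0.3 0 0; 0 0 0.45 0 0; 0 0 0.45 0 0")

```text
time_s: 11.55
tool_pos: [0.6141, 0.2629, 0.0976]
orientation: [[0.999, 0.05, -0.005], [0.05, -0.999, 0.003], [-0.005, -0.003, -1.0]]
ft_force: [-0.4, -0.7, -2.2]
opening: 0.0344
```

Request:
send_rows(moves="0 0 0.1 0 0; 0 0 0.2 0 0; 0 0 0.3 0 0; 0 0 0.3 0 0")

```text
time_s: 11.88
tool_pos: [0.614, 0.2628, 0.0944]
orientation: [[0.999, 0.05, -0.005], [0.05, -0.999, 0.003], [-0.005, -0.003, -1.0]]
ft_force: [-0.1, 0.1, -3.0]
opening: 0.0345
```

Request:
send_rows(moves="0 0 0.1 0 0; 0 0 0.2 0 0; 0 0 0.2 0 0")

```text
time_s: 12.13
tool_pos: [0.6145, 0.263, 0.0934]
orientation: [[0.999, 0.049, -0.004], [0.049, -0.999, 0.003], [-0.004, -0.003, -1.0]]
ft_force: [-0.9, -0.7, 3.4]
opening: 0.0343
```

Contact, as predicted at about 0.093. I press lightly so it seats flat.

Request:
send_rows(moves="0 0 0.1 0 0; 0 0 0.15 0 0; 0 0 0.15 0 0; 0 0 0.15 0 0")

```text
time_s: 12.47
tool_pos: [0.6149, 0.2632, 0.0933]
orientation: [[0.999, 0.049, -0.003], [0.049, -0.999, 0.003], [-0.003, -0.003, -1.0]]
ft_force: [-2.6, -1.3, 6.8]
opening: 0.0344
```

Run:
```python
from h import *
np.set_printoptions(precision=4,suppress=True)
S=cam('scene');s=sense();print(s['tool_pos'],s['ft_force'],s['wrist_torque'])
p,d=grab_frame('scene');save('s9',cv2.resize(p[170:310,350:510],None,fx=4,fy=4,interpolation=cv2.INTER_CUBIC))
print(slugfit(S,d,(.609,.2625),.035,.034,.075)[:3])
```

```text
[0.6149 0.2632 0.0933] [-2.5982 -1.3131  6.8431] [-0.4613  0.5789  0.0038]
(array([ 0.6103,  0.2647,  0.0005, -0.0063]), 280, np.float64(0.0005637721466309284))
```

View pics/s9.png

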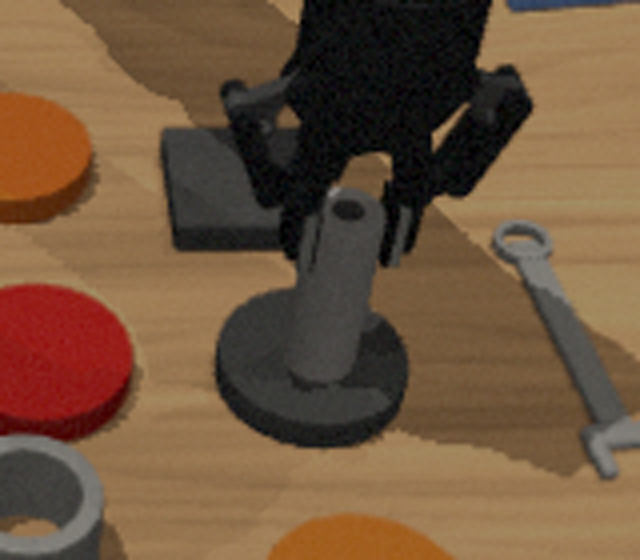

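The slug stands centred on the round plate, tilt below 0.01 rad, pressed at about 7 N. I open gently, then rise.

Request:
send_rows(moves="0 0 0 0 0.44; 0 0 0 0 0.48; 0 0 0 0 0.54; 0 0 0 0 0.62; 0 0 0 0 0.8; 0 0 0 0 1; 0 0 0 0 1; 0 0 0 0 1")

```text
time_s: 13.18
tool_pos: [0.6149, 0.2631, 0.0932]
orientation: [[0.999, 0.049, -0.003], [0.049, -0.999, 0.003], [-0.003, -0.003, -1.0]]
ft_force: [0.3, -0.8, 0.3]
opening: 0.0854
```

Request:
send_rows(moves="0 0 -1 0 1; 0 0 -3 0 1; 0 0 -6 0 1; 0 0 -9.5 0 1; 0 0 -13 0 1; 0 0 -15 0 1; 0 0 -15 0 1; 0 0 -15 0 1")

```text
time_s: 13.85
tool_pos: [0.6159, 0.2632, 0.2455]
orientation: [[0.999, 0.049, 0.0], [0.049, -0.999, 0.004], [0.001, -0.004, -1.0]]
ft_force: [0.2, -0.5, -0.5]
opening: 0.0855
```

Run:
```python
from h import *
np.set_printoptions(precision=4,suppress=True)
S=cam('scene');s=sense();print(s['tool_pos'],s['ft_force'],s['time_s'])
p,d=grab_frame('scene');save('s10',p)
print(slugfit(S,d,(.609,.2625),.035,.034,.105)[:3])
s=sense();p,d=grab_frame('wrist');save('w10',p);W=cam('wrist',s)
print(slugfit(W,d,(.607,.261),.035,.03,.105)[:3])
```

```text
[0.6159 0.2632 0.2455] [ 0.1834 -0.5297 -0.5155] 13.85
(array([0.6115, 0.265 , 0.0049, 0.0021]), 500, np.float64(0.0005981140009246571))
(array([ 0.6108,  0.2632, -0.0003, -0.0011]), 484, np.float64(0.00012751746471121163))
```

View pics/s10.png

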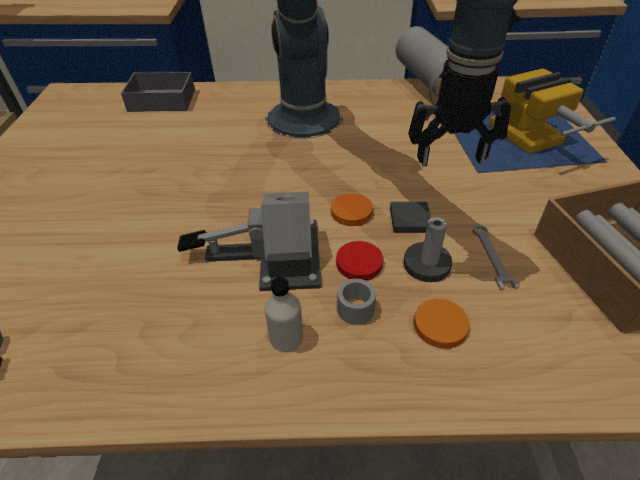

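View pics/w10.png

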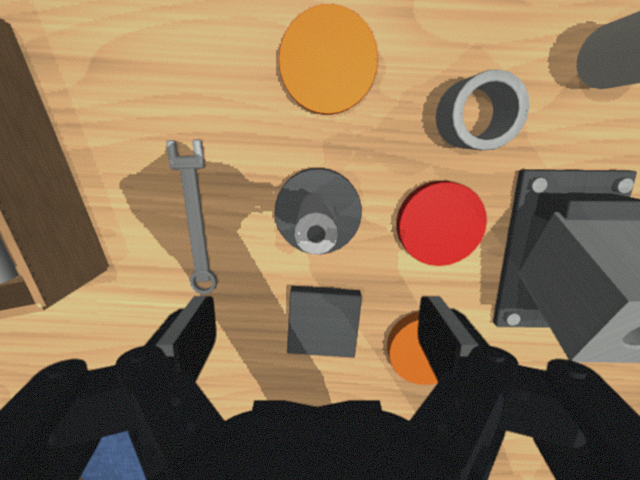

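The slug stands upright, dark-disc end up, on the dark round plate (scene view (434,245)). It is about 2–5 mm off the plate's centre, and the gripper is clear of it. The bottle, wrench and collar are where they were.

```bash
python3 -c "
from cell import *
print(sense()['joint_velocities'].__abs__().max() if hasattr(sense()['joint_velocities'],'max') else sense()['joint_velocities'])
print(hand_in())"
```

```text
0.015991257893875347
the job is handed in; nothing more can be done
None
```

The slug is out of its pocket and standing upright, same end up, on the dark round plate. The job was handed in at about 14 s of the 61 s allowed; the hand-in reported no verdict.

- **Lever:** I pressed it onto its stop and held it there at readings of 17–31 N. The slug rose about 33 mm.
- **Slug:** The tool could only point straight down, so I gripped the slug at its 25° lean and drew it out along the pocket's axis. I then turned it upright in the pads against the pocket's lip at about 5 N. It was set down with about 7 N of contact and released.
- **Last checks:** The scene and wrist fits give a tilt of at most 0.005 rad. The slug's axis is 2–5 mm from the plate's centre, depending on the view. The gripper was clear of it, and the bottle, wrench and collar looked unmoved in the final picture; I did not measure their positions.
- **Disagreements:** The scene camera read about 2–4 mm farther out in x than the other two, well inside the 20 mm tolerance. Two of my first plate measurements failed: the two-view one put its top at 8 mm instead of 20 mm, and the enclosing-circle ones were spoiled by stray points. I used top-face averages instead, which agreed across all three cameras.

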